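# Turn the film magazine plate side down into the green bay

## Task

The sheet-film magazine lies with its metal plate upward in the gap of the loading station. Turn it over end for end so that it lies flat in the bay with the green mat, metal plate down, and push it square and fully home against that bay's end wall. Leave the loupe, the dropper bottle and the tin beside the work where they stand.

Things in the scene. Friction and masses are not known exactly. Their poses are not given: they have to be found in the camera images.
- station: Fixed loading station, 124 mm (x) by 518 mm (y). Origin: on the worktop in the middle of its gap. y runs along the row bay - gap - bay, x across it, away from the robot. Gap (bare worktop): y = -78 to +78 mm. Bays: |y| = 78 to 253 mm, open toward the gap, walls 18 mm high (above the worktop), 6 mm thick, on both sides and the outer end (inner face |y| = 253 mm).
- gap_center (a point): Same point as the station's origin. A guide rail (x = -54 to -48 mm, 14 mm high) closes the robot's side of the gap; the far side is open. The magazine slides freely in the gap, and stops at the rail and at the 8 mm high edge of either bay's floor.
- mat_green: Fixed green mat, 111 x 174 x 2 mm, on the floor of the bay where the magazine belongs, at the station's +y or -y end. Origin: centre of its underside, 6 mm above the worktop; axes as the station's. Its top, the bay floor, is 8 mm above the worktop; the bay is 112 mm wide inside (x = -56 to +56 mm).
- mat_red: Fixed red mat of the same size, on the floor of the other bay, which is built alike.
- magazine: Loose block 90 (x) by 110 (y) by 40 mm (z), 0.2 to 0.4 kg. z = 0 to 32: black body; z = 32 to 40: metal plate over the whole 90 x 110 face. In the middle of each 90 mm wide end (y = -55, +55) is a finger notch under the plate, 54 wide, 16 deep, z = 0 to 32: the plate overhangs it. Origin: centre of the black, yellow-labelled face. Starts in the gap on that face (z up); must end z down.
- magazine_center (a point): Centre of the magazine block, 20 mm from the black face and from the plate's outer face; axes as the magazine's.
- loupe: Loose bystander: black loupe, 47 mm diameter, 42 mm high. Origin: centre of its underside.
- dropper_bottle: Loose bystander: brown dropper bottle, 29 mm diameter, 101 mm high. Origin: centre of its underside.
- film_tin: Loose bystander: round grey tin, 70 mm diameter, 41 mm high. Origin: centre of its underside.
Mind the look-alikes: they are no part of the job. Of the things that look like the magazine, the larger one is meant.

How it is judged:
By the outcome, as a careful person would: the job done as asked, in the order asked, and still so for the second after the job is handed in, with the robot touching nothing.
It also fails if it takes over 54 s, if anything falls off the work surface, if the arm or the gripper's body presses on something with over 40 N, if the wrist force passes 120 N, or if a joint passes its speed limit or range.

## Robot

A 6-joint arm with a two-finger parallel gripper is mounted at the origin on a cart in front of the work surface, level with it; the furniture and walls round the work are solid. World frame = base frame: x ahead of the robot, y to its left, z up, the work surface at z = 0. Lengths are in m, angles in rad, forces in N, time in s.
With the tool pointing down it reaches from about 0.35 to 0.975 m from the base axis. Payload 4.9 kg.
Tool frame: the origin (TCP) lies on the mounting face of the last link; the fingertips stand 173 mm ahead of it and the grasp point (between the pads) lies 155 mm ahead of it; z points along the fingers, y is the line along which they close (so a half turn about z gives the same grasp; the last joint's range is limited). The gripper opens to 85 mm and grips with 20 to 120 N. Pads are 22 mm wide; open, the fingers measure 114 mm over their backs; the gripper's body (76 mm by 85 mm) begins 54 mm behind the grasp point. The pads swing forward as they close: fully open they stand 13 mm farther back than shut.
Start: joints at [1.012, 0.053, 1.613, -0, 1.476, -0.119], TCP at [0.266, 0.566, 0.405] pointing down, gripper open.
Joint ranges: [-3.01, 3.01], [-1.01, 2.22], [0.06, 2.58], [-1.02, 4.17], [0.09, 2.62], [-3.14, 3.14]. Speed limits (rad/s): [2.57, 2.57, 3.14, 3.14, 3.14, 3.14].

## Interface

Orientations are given as a unit quaternion [x, y, z, w].
In Python, from rig import * gives the robot as it stands.
- The arm moves only by the tool move_arm, never from a script. Its argument "increments" is a list of rows, each a list of 3 entries, a list of its own where there are three numbers: the shift along the tool's x, y, z in cm, then the turn, a rotation vector about the tool's x, y, z in degrees, then the finger opening in cm, from 0 to 8.54. In form: [[[dx, dy, dz], [rx, ry, rz], jaw], ...]. A call has 1 to 12 rows; each row shifts and turns the commanded pose from where the row before left it, along the tool's axes as they then stand; what a row does not reach is not made up. A row lasts 1/8 s, in which the tool goes at most 62.5 mm and 10.7 degrees, less where a joint would pass 70% of its speed; a pose out of reach is approached as far as the arm can. A call with a gripper value outside its range is refused whole. The fingers move at their own pace and stop on an object; "newtons" is the grip in N (left out, the last holds). Time passes only in rows, so rows that do not move let the fingers close. It gives the time, the measured TCP pose, the force, the opening and the grip force at its end, in the units of the state.
- get_state(): the state, without advancing time (a new reading comes with each control period).
- grab_frame(name): name is "side" or "top"; returns a dict with "image" (480x640x3 uint8, red, green, blue), "camera_matrix" (3x3 intrinsics, pixels), "position" and "attitude" of the camera in the world. Camera axes: x right, y up, looking along -z (the intrinsics and any distortion apply to the point x, -y, -z); pixel columns grow to the right and rows downward; lengths in m; the calibration is good to about 2 mm. A picture is of the moment at which its call begins. There is no depth.
- close_job(): hands the job in; it is judged then, once.
The state is a dict: "time_s": time; "joint_positions": joint angles; "dq": joint speeds; "tau": joint torques, N m; "ee_pos": TCP position; "eef_rot": TCP orientation; "ft_force": force on the tool from outside, world axes, zero at the start; "torque": the same for the moment, N m; "finger_gap": finger opening in m; "grasp_force": force on a finger pad.
Only numpy, scipy, OpenCV 4.12 (cv2) and the standard library are available. Lean on these libraries where they do the work, as an engineer would, in place of code of your own. Each camera call takes 0.05 s, during which the arm holds its last target. There are 200 camera calls.

## Working session

There is one attempt and no reset: what is moved stays moved. The work goes in short steps, Python scripts to look and compute and a tool call to move; the robot and the scene stay as the last step left them, time stands still between calls to the robot, and variables do not carry over. Pictures are saved under pics/ and viewed, at most 11 in all, crops included, and the job is handed in when it is done.

Besides the shell and the picture viewer there is one more tool, called after "Call:" as a command line: name --argument value ..., lists and objects as JSON in quotes. move_arm: Moves the arm, as the interface text tells. Its arguments: {"type":"object","properties":{"increments":{"type":"array","items":{"type":"array"}},"newtons":{"type":"number"}},"required":["increments"]}

```bash
mkdir -p pics; ls; cat > h.py <<'E'
from rig import *
import numpy as np, cv2
from scipy.spatial.transform import Rotation as R
def snap(n,f):
    d=grab_frame(n); cv2.imwrite('pics/'+f,d['image'][:,:,::-1]); np.savez('pics/'+f+'.npz',**{k:np.array(v) for k,v in d.items()}); return d
E
python3 - <<'E'
from h import *
for n in('side','top'):
    d=snap(n,n+'0.png'); print({k:v for k,v in d.items() if k!='image'})
print(get_state())
E
```

```text
pics
{'camera_matrix': array([[525.07525643,   0.        , 320.44557119],
       [  0.        , 525.07525643, 239.36330683],
       [  0.        ,   0.        ,   1.        ]]), 'position': array([-0.01308073, -0.27162162,  0.9349767 ]), 'attitude': array([ 0.24939763, -0.17370895, -0.53276246,  0.78980389])}
{'camera_matrix': array([[583.30822976,   0.        , 321.67941544],
       [  0.        , 583.30822976, 247.80508619],
       [  0.        ,   0.        ,   1.        ]]), 'position': array([ 0.43776875, -0.07712192,  1.30390431]), 'attitude': array([-0.0421805 ,  0.03148454,  0.70914618, -0.70309404])}
{'time_s': 0.1, 'joint_positions': array([ 1.01197191e+00,  5.32841326e-02,  1.61413885e+00, -2.95873167e-05,
        1.47597667e+00, -1.19006671e-01]), 'dq': array([-1.48980530e-04, -1.61263626e-03, -3.95294274e-03,  1.18077104e-03,
        9.15781759e-04, -1.11805038e-05]), 'tau': array([ 4.16780476e-04, -3.94909859e+01, -3.71361673e+01, -1.43908164e-04,
        3.96169606e-03, -2.85554859e-05]), 'ee_pos': array([0.26598802, 0.56531174, 0.40360048]), 'eef_rot': array([ 2.18139221e-01,  9.75917242e-01, -8.57002327e-04, -2.86493921e-04]), 'ft_force': array([-0.39289558, -1.00535184,  0.00443927]), 'torque': array([ 0.00205691,  0.02261122, -0.00972895]), 'grasp_force': 0.0, 'finger_gap': 0.08528559318120683}
```

View pics/side0.png

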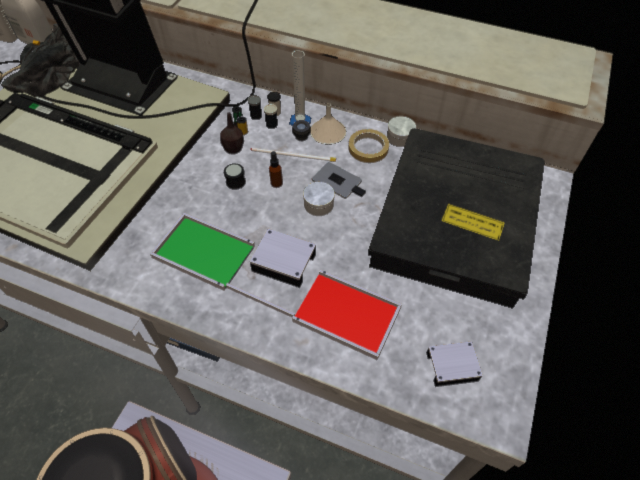

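View pics/top0.png

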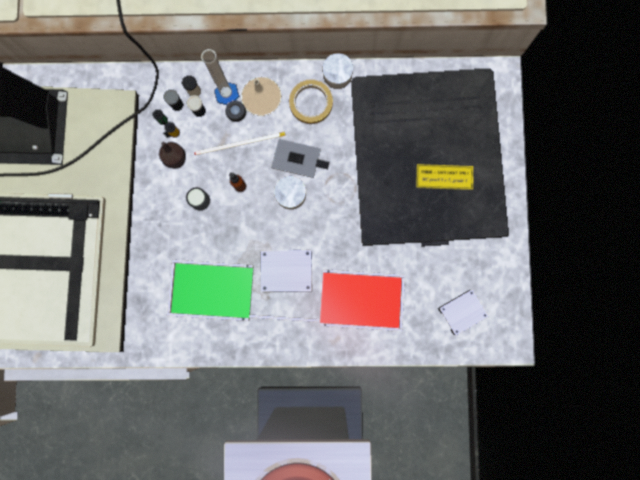

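Candidates: the plated block in the gap (top 287,271; side 283,255) and a look-alike at right (top 463,312; side 455,362), which is smaller. I choose the one in the gap. Green mat is at left (+y) and red at right. The tin is at (292,192), the bottle at (237,182) and the loupe at (198,198), all on the far side.

```bash
cat >> h.py <<'E'
def ray(d,uv):
    K=d['camera_matrix']; uv=np.atleast_2d(np.array(uv,float))
    c=np.c_[(uv[:,0]-K[0,2])/K[0,0],-(uv[:,1]-K[1,2])/K[1,1],-np.ones(len(uv))]
    return np.array(d['position']),R.from_quat(d['attitude']).apply(c)
def onz(d,uv,z):
    p,r=ray(d,uv); return p+r*((z-p[2])/r[:,2])[:,None]
def tri(d1,u1,d2,u2):
    p,a=ray(d1,u1);q,b=ray(d2,u2);o=[]
    for x,y in zip(a,b):
        s=np.linalg.lstsq(np.c_[x,-y],q-p,rcond=None)[0]; o.append(np.r_[(p+s[0]*x+q+s[1]*y)/2,np.linalg.norm(p+s[0]*x-q-s[1]*y)])
    return np.array(o)
def quad(m):
    c=max(cv2.findContours(m.astype(np.uint8),cv2.RETR_EXTERNAL,cv2.CHAIN_APPROX_NONE)[0],key=cv2.contourArea)
    h=cv2.convexHull(c)
    for e in np.arange(2,30,1.):
        q=cv2.approxPolyDP(h,e,True)
        if len(q)<=4: break
    q=q[:,0].astype(float); M=cv2.moments(c)
    # refine: fit lines to contour points near each side
    c=c[:,0].astype(float); L=[]
    for i in range(len(q)):
        a,b=q[i],q[(i+1)%len(q)]; t=(b-a)/np.linalg.norm(b-a); w=c-a
        s=w@t; dd=abs(w@np.array([-t[1],t[0]])); k=(dd<2.5)&(s>.15*np.linalg.norm(b-a))&(s<.85*np.linalg.norm(b-a))
        vx,vy,x,y=cv2.fitLine(c[k].astype(np.float32),cv2.DIST_HUBER,0,.01,.01).ravel(); L.append(np.cross([x,y,1],[x+vx,y+vy,1]))
    Q=np.array([np.cross(L[i-1],L[i]) for i in range(len(q))]); return Q[:,:2]/Q[:,2:]
E
python3 - <<'E'
from h import *
D={n:dict(np.load(f'pics/{n}0.png.npz')) for n in('side','top')}
win={'side':(225,205,345,300),'top':(252,238,318,302)}
Q={}
for n,d in D.items():
    im=d['image'].astype(int); r,g,b=im[...,0],im[...,1],im[...,2]
    ms={'green':(g>100)&(r<80)&(b<90),'red':(r>150)&(g<80)&(b<80)}
    x0,y0,x1,y1=win[n]; w=np.zeros(r.shape,bool); w[y0:y1,x0:x1]=1
    hit=im[271,287] if n=='top' else im[255,283]; print(n,hit)
    pm=w&(abs(im-hit).max(2)<18)
    pm=cv2.morphologyEx(pm.astype(np.uint8),cv2.MORPH_OPEN,np.ones((5,5)))
    ms['plate']=pm
    for k,m in ms.items():
        q=quad(m); z=.04 if k=='plate' else .008; P=onz(d,q,z); 
        # order by angle in world
        o=np.argsort(np.arctan2(*(P-P.mean(0))[:,1::-1].T[::1])) ; o=np.argsort(np.arctan2((P-P.mean(0))[:,1],(P-P.mean(0))[:,0]))
        Q[n,k]=q[o]; P=P[o]; print(k,len(q),q[o].round(1).tolist(),P.mean(0).round(4),np.linalg.norm(np.diff(P,axis=0),axis=1).round(4),np.degrees(np.arctan2(*(P[1]-P[0])[:2])).round(1) )
for k in('green','red','plate'):
    t=tri(D['side'],Q['side',k],D['top'],Q['top',k]); print(k,t.round(4).tolist(),t.mean(0).round(4))
for n,uv in(('top',(292,192)),('top',(237,182)),('top',(198,198)),): print(onz(D[n],[uv],.04))
s=np.vstack([cv2.resize(D['top']['image'][225:345,150:500],None,fx=2.2,fy=2.2,interpolation=3),cv2.resize(D['side']['image'][200:360,140:490],None,fx=2,fy=2)[:, :].copy() if 0 else cv2.resize(D['side']['image'][200:350,140:490],None,fx=2.2,fy=2.2,interpolation=3)])
cv2.imwrite('pics/crop.png',s[:,:,::-1]); print(s.shape)
E
```

```text
side [168 167 187]
green 4 [[226.0, 284.1], [252.2, 246.0], [184.9, 217.7], [156.5, 252.7]] [0.4834 0.1848 0.008 ] [0.1053 0.1728 0.1049] 94.2
red 4 [[375.4, 351.4], [395.8, 307.0], [318.7, 274.5], [295.2, 315.3]] [ 0.4586 -0.1451  0.008 ] [0.1047 0.1706 0.1046] 94.3
plate 4 [[301.3, 277.3], [310.4, 243.1], [264.5, 226.8], [255.1, 262.0]] [0.5214 0.0177 0.04  ] [0.085  0.1065 0.0901] 79.8
top [209 212 232]Traceback (most recent call last):
  File "<stdin>", line 14, in <module>
  File "h.py", line 18, in quad
    c=max(cv2.findContours(m.astype(np.uint8),cv2.RETR_EXTERNAL,cv2.CHAIN_APPROX_NONE)[0],key=cv2.contourArea)
ValueError: max() iterable argument is empty
```

```bash
cat > m.py <<'E'
from h import *
D={n:dict(np.load(f'pics/{n}0.png.npz')) for n in('side','top')}
win={'side':(225,205,345,300),'top':(252,238,318,302)}
Q={}
s=np.vstack([cv2.resize(D['top']['image'][225:345,150:500],None,fx=2.2,fy=2.2,interpolation=2),cv2.resize(D['side']['image'][200:350,140:490],None,fx=2.2,fy=2.2,interpolation=2)])
cv2.imwrite('pics/crop.png',s[:,:,::-1]); print(s.shape)
for n,d in D.items():
    im=d['image'].astype(int); r,g,b=im[...,0],im[...,1],im[...,2]
    ms={'green':(g>100)&(g>1.7*r)&(g>1.7*b),'red':(r>150)&(r>1.7*g)&(r>1.7*b)}
    x0,y0,x1,y1=win[n]; w=np.zeros(r.shape,bool); w[y0:y1,x0:x1]=1
    hit=im[271,287] if n=='top' else im[255,283]
    ms['plate']=cv2.morphologyEx((w&(abs(im-hit).max(2)<18)).astype(np.uint8),cv2.MORPH_OPEN,np.ones((5,5)))
    for k,m in ms.items():
        q=quad(m); z=.04 if k=='plate' else .008; P=onz(d,q,z); c=P-P.mean(0)
        o=np.argsort(np.arctan2(c[:,1],c[:,0]))
        Q[n,k]=q[o]; P=P[o]; print(n,k,len(q),q[o].round(1).tolist(),P.mean(0).round(4),np.linalg.norm(np.diff(P,axis=0),axis=1).round(4),np.degrees(np.arctan2(*(P[2]-P[1])[:2])).round(1) )
for k in('green','red','plate'):
    t=tri(D['side'],Q['side',k],D['top'],Q['top',k]); print(k,t.round(4).tolist(),t.mean(0).round(4))
for uv in((292,192),(237,182),(198,198)): print(onz(D['top'],[uv],.04).round(3))
E
python3 m.py
```

```text
(594, 770, 3)
side green 4 [[225.9, 283.9], [252.0, 246.4], [184.8, 218.0], [156.6, 252.7]] [0.4831 0.1848 0.008 ] [0.1041 0.1724 0.1038] 4.2
side red 4 [[375.7, 352.0], [396.1, 307.2], [318.4, 274.4], [294.6, 315.5]] [ 0.4581 -0.1451  0.008 ] [0.1057 0.172  0.1056] 4.2
side plate 4 [[301.3, 277.3], [310.4, 243.1], [264.5, 226.8], [255.1, 262.0]] [0.5214 0.0177 0.04  ] [0.085  0.1065 0.0901] 1.1
top green 4 [[248.1, 316.5], [251.5, 269.0], [176.0, 263.8], [171.1, 311.2]] [0.4813 0.1875 0.008 ] [0.1053 0.1697 0.1057] 4.4
top red 4 [[398.1, 327.1], [400.5, 277.8], [323.9, 272.9], [320.4, 321.2]] [ 0.4573 -0.1433  0.008 ] [0.1087 0.1703 0.1069] 4.1
top plate 4 [[310.0, 290.0], [310.0, 238.1], [271.0, 242.9], [257.1, 290.0]] [0.5329 0.0171 0.04  ] [0.113  0.0858 0.1068] -6.4
green [[0.4232, 0.1039, 0.0098, 0.004], [0.5283, 0.0972, 0.007, 0.0042], [0.5408, 0.2674, 0.0081, 0.0015], [0.436, 0.275, 0.01, 0.0033]] [0.4821 0.1859 0.0087 0.0032]
red [[0.3971, -0.2257, 0.0111, 0.0032], [0.5054, -0.2337, 0.0055, 0.0022], [0.5174, -0.0628, 0.0072, 0.0006], [0.4111, -0.0547, 0.0086, 0.0018]] [ 0.4578 -0.1442  0.0081  0.002 ]
plate [[0.4804, -0.0364, 0.0354, 0.0088], [0.5927, -0.0237, 0.0001, 0.0178], [0.5747, 0.0667, 0.0369, 0.0323], [0.4843, 0.0754, 0.0211, 0.0198]] [0.533  0.0205 0.0234 0.0197]
[[0.694 0.006 0.04 ]]
[[0.718 0.128 0.04 ]]
[[0.683 0.213 0.04 ]]
```

View pics/crop.png

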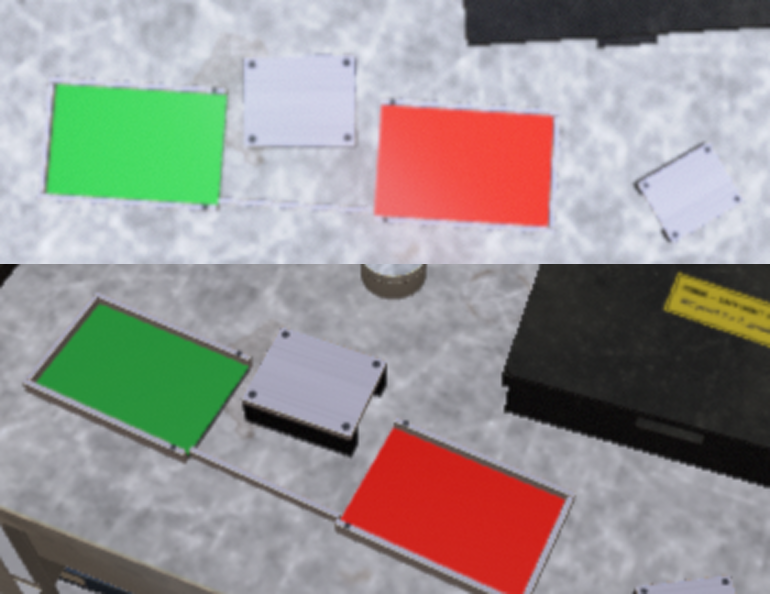

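The crop shows the magazine with four screw dots, well off the rail. In the top view its corners are about (261.4,250.5), (311.4,249.5), (311.4,291.8) and (260.9,291.4). It is clearly bigger than the look-alike at the crop's right.

```bash
python3 - <<'E'
from h import *
D={n:dict(np.load(f'pics/{n}0.png.npz')) for n in('side','top')}
T=np.array([(261.4,250.5),(311.4,249.5),(311.4,291.8),(260.9,291.4)])
S=np.array([(269.5,230.5),(315.5,244.5),(300.9,278.6),(250.9,262.3)])
t=tri(D['side'],S,D['top'],T); print(t.round(4)); print(t.mean(0))
for d,q in((D['side'],S),(D['top'],T)):
    P=onz(d,q,.04); print(P.mean(0).round(4),np.linalg.norm(np.roll(P,-1,0)-P,axis=1).round(4)); v=P[0]+P[3]-P[1]-P[2]; w=P[0]+P[1]-P[2]-P[3]; print(np.degrees(np.arctan2(-v[0],v[1])),np.degrees(np.arctan2(w[1],w[0])))
E
```

```text
[[ 5.675e-01  7.260e-02  2.770e-02  4.300e-03]
 [ 5.672e-01 -3.610e-02  3.470e-02  4.000e-04]
 [ 4.760e-01 -3.850e-02  3.870e-02  6.700e-03]
 [ 4.778e-01  7.270e-02  3.080e-02  5.100e-03]]
[0.52213344 0.01765467 0.03297081 0.0041209 ]
[0.5187 0.0133 0.04  ] [0.1037 0.0874 0.1089 0.0867]
1.6427931241091767 1.0887634702499709
[0.5207 0.0188 0.04  ] [0.1091 0.0919 0.1094 0.089 ]
-0.1543828638012792 -0.4313236975314369
```

Call:
move_arm --increments '[[[0,0,0],[0,0,-10],4.5],[[0,0,0],[0,0,-10],4.5],[[0,0,0],[10,0,0],4.5],[[0,0,0],[10,0,0],4.5],[[0,0,0],[10,0,0],4.5],[[0,0,0],[10,0,0],4.5],[[0,0,0],[10,0,0],4.5],[[0,0,0],[0,0,0],4.5]]'

```text
time_s: 1.1
ee_pos: [0.266, 0.5658, 0.4028]
eef_rot: [0.041, 0.905, -0.423, -0.02]
ft_force: [-0.8, 0.4, -0.3]
finger_gap: 0.0453
grasp_force: 0.0
```

```bash
cat >> h.py <<'E'
def go(pos,z,xa=(-1,0,0)):
    "tool-frame shift (cm, current axes) and rotvec (deg) to a TCP pose with tool z along z"
    s=get_state(); R0=R.from_quat(s['eef_rot']); z=np.array(z,float); z/=np.linalg.norm(z); y=np.cross(z,xa); y/=np.linalg.norm(y); x=np.cross(y,z)
    R1=R.from_matrix(np.c_[x,y,z]); print('q',s['joint_positions'].round(3),'z',R0.as_matrix()[:,2].round(3),'p',s['ee_pos'].round(4),'f',s['ft_force'].round(1))
    print('shift_cm',(R0.inv().apply(np.array(pos)-s['ee_pos'])*100).round(2),'rot_deg',np.degrees((R0.inv()*R1).as_rotvec()).round(1))
E
python3 -c "
from h import *
c,s=np.cos(np.radians(40)),np.sin(np.radians(40))
go((.520,.2562,.2074),(0,-c,-s))"
```

```text
q [ 1.065  0.255  1.455 -0.398  2.221 -0.526] z [-0.07  -0.763 -0.642] p [0.266  0.5658 0.4028] f [-0.8  0.4 -0.3]
shift_cm [-28.11  -3.38  34.41] rot_deg [-0.  -4.  -3.3]
```

Call:
move_arm --increments '[[[-2.81,-0.34,3.44],[0,0,0],3.6],[[-2.81,-0.34,3.44],[0,0,0],3.6],[[-2.81,-0.34,3.44],[0,0,0],3.6],[[-2.81,-0.34,3.44],[0,0,0],3.6],[[-2.81,-0.34,3.44],[0,0,0],3.6],[[-2.81,-0.34,3.44],[0,0,0],3.6],[[-2.81,-0.34,3.44],[0,0,0],3.6],[[-2.81,-0.34,3.44],[0,0,0],3.6],[[-2.81,-0.34,3.44],[0,0,0],3.6],[[-2.81,-0.34,3.44],[0,0,0],3.6],[[0,0,0],[0,-4,-3.3],3.6],[[0,0,0],[0,0,0],3.6]]'

```text
time_s: 2.6
ee_pos: [0.52, 0.2554, 0.2095]
eef_rot: [0.001, 0.907, -0.422, 0.0]
ft_force: [-0.4, 0.5, 0.0]
finger_gap: 0.0361
grasp_force: 0.0
```

```bash
python3 -c "
from h import *
c,s=np.cos(np.radians(40)),np.sin(np.radians(40))
go((.520,.1796,.1431),(0,-c,-s)); print(get_state()['finger_gap'])
a=snap('side','a.png'); b=snap('top','b.png')
cv2.imwrite('pics/ab.png',np.vstack([cv2.resize(a['image'][130:330,130:400],None,fx=2.2,fy=1.45),cv2.resize(b['image'][200:330,150:420],None,fx=2.2,fy=2.2)])[:,:,::-1])"
```

```text
q [ 0.454  0.286  1.771 -0.757  1.567 -0.916] z [-0.    -0.765 -0.645] p [0.52   0.2554 0.2095] f [-0.4  0.5  0. ]
shift_cm [-0.    0.19 10.08] rot_deg [ 0.1 -0.  -0.1]
0.036102301785884784
```

View pics/ab.png

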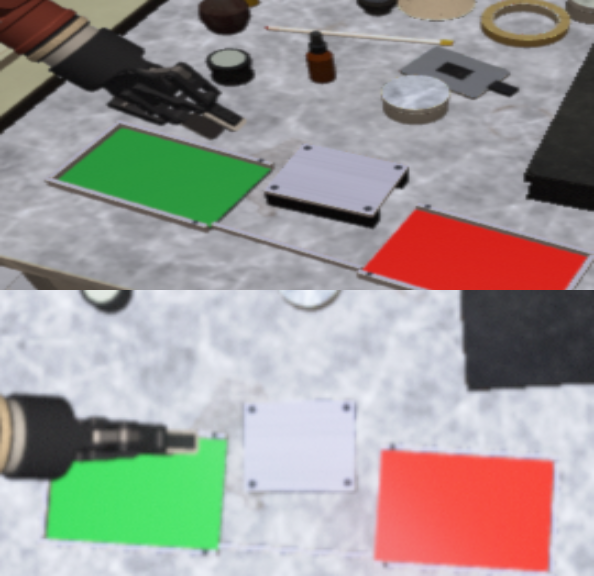

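Two views: the fingers (side crop 235,125; top crop 195,440) are lined up with the magazine's +y end notch, and nothing else is near.

Call:
move_arm --increments '[[[0,0.1,2.0],[0,0,0],3.6],[[0,0.1,2.0],[0,0,0],3.6],[[0,0,2.0],[0,0,0],3.6],[[0,0,1.5],[0,0,0],3.6],[[0,0,1.3],[0,0,0],3.6],[[0,0,1.3],[0,0,0],3.6],[[0,0,0],[0,0,0],3.6]]'

```text
time_s: 3.58
ee_pos: [0.5199, 0.1791, 0.1425]
eef_rot: [0.0, 0.906, -0.423, -0.0]
ft_force: [-0.1, -0.5, 0.1]
finger_gap: 0.036
grasp_force: 0.0
```

```bash
python3 -c "
from h import *
c,s=np.cos(np.radians(40)),np.sin(np.radians(40))
go((.520,.1796,.1431),(0,-c,-s))
a=snap('side','a2.png'); b=snap('top','b2.png')
cv2.imwrite('pics/ab2.png',np.vstack([cv2.resize(a['image'][200:300,180:340],None,fx=4,fy=3,interpolation=2),cv2.resize(b['image'][225:315,200:360],None,fx=4,fy=3,interpolation=2)])[:,:,::-1])"
```

```text
q [ 0.336  0.323  1.866 -0.823  1.404 -0.894] z [-0.001 -0.766 -0.642] p [0.5199 0.1791 0.1425] f [-0.1 -0.5  0.1]
shift_cm [-0.01 -0.01 -0.08] rot_deg [-0.  -0.1 -0. ]
```

View pics/ab2.png

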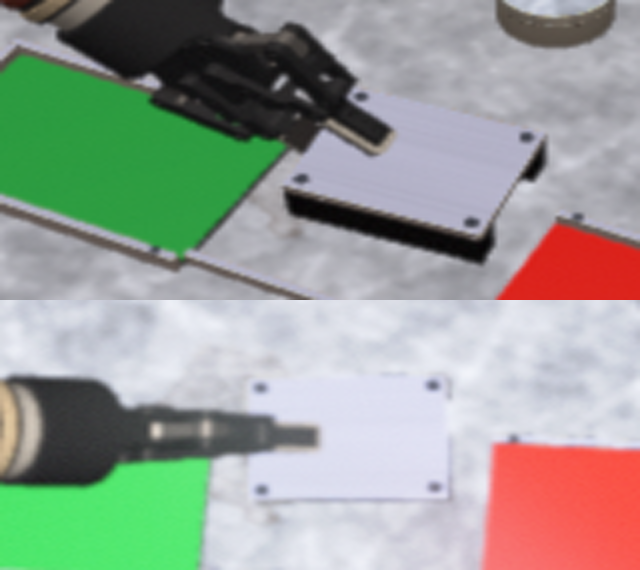

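The upper finger is over the plate at its middle (side 375,135; top 300,435). The lower one is inside the notch with no contact force. Now I lift that end along an arc.

Call:
move_arm --increments '[[[0,-1.02,-0.33],[0,0,0],3.6],[[0,-1.02,-0.33],[0,0,0],3.6],[[0,-1.02,-0.33],[0,0,0],3.6],[[0,-1.02,-0.33],[0,0,0],3.6],[[0,-0.97,0.12],[0,0,0],3.6],[[0,-0.97,0.12],[0,0,0],3.6],[[0,-0.97,0.12],[0,0,0],3.6],[[0,-0.97,0.12],[0,0,0],3.6],[[0,0,0],[0,0,0],3.6]]'

```text
time_s: 4.8
ee_pos: [0.5201, 0.1344, 0.21]
eef_rot: [0.001, 0.906, -0.423, 0.0]
ft_force: [-0.1, 0.9, -0.1]
finger_gap: 0.036
grasp_force: 0.3
```

```bash
python3 -c "
from h import *
go((.520,.1796,.1431),(0,-.766,-.643))
a=snap('side','a3.png'); b=snap('top','b3.png')
cv2.imwrite('pics/ab3.png',np.vstack([cv2.resize(a['image'][180:300,180:340],None,fx=4,fy=3,interpolation=2),cv2.resize(b['image'][235:305,200:360],None,fx=4,fy=3,interpolation=2)])[:,:,::-1])"
```

```text
q [ 0.261  0.169  1.91  -0.844  1.431 -1.019] z [-0.    -0.766 -0.643] p [0.5201 0.1344 0.21  ] f [-0.1  0.9 -0.1]
shift_cm [0.02 8.02 0.84] rot_deg [-0.  -0.  -0.1]
```

View pics/ab3.png

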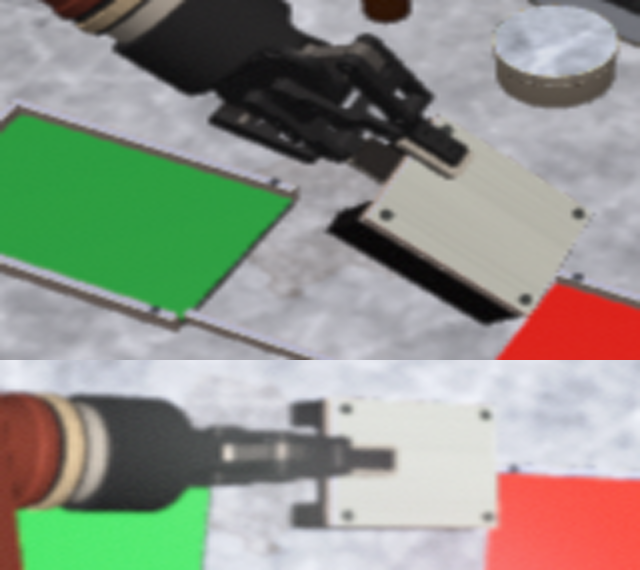

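The magazine's +y end is up about 40° on the lower finger, with the far edge near the red step (top 497,470). I close on the plate and compensate for the lower finger's travel.

Call:
move_arm --increments '[[[0,0.4,0],[0,0,0],2.6],[[0,0.4,0],[0,0,0],1.8],[[0,0.4,0],[0,0,0],1.0],[[0,0.1,0],[0,0,0],0.4],[[0,0,0],[0,0,0],0.4],[[0,0,0],[0,0,0],0.4],[[0,0,0],[0,0,0],0.4]]' --newtons 70

```text
time_s: 5.78
ee_pos: [0.5202, 0.1433, 0.1998]
eef_rot: [0.0, 0.906, -0.423, 0.001]
ft_force: [1.1, 1.7, 3.8]
finger_gap: 0.0064
grasp_force: 70.0
```

Call:
move_arm --increments '[[[0,-2.3,-1.93],[0,0,0],0.4],[[0,-3.06,-2.57],[0,0,0],0.4],[[0,-3.06,-2.57],[0,0,0],0.4],[[0,-3.06,-2.57],[0,0,0],0.4],[[0,0,0],[-8,0,0],0.4],[[0,0,0],[-8,0,0],0.4],[[0,0,0],[-8,0,0],0.4],[[0,0,0],[-8,0,0],0.4],[[0,0,0],[-8,0,0],0.4],[[0,0,0],[-10,0,0],0.4],[[0,0,0],[0,0,0],0.4],[[0,0,0],[0,0,0],0.4]]'

```text
time_s: 7.28
ee_pos: [0.5196, 0.1431, 0.3484]
eef_rot: [0.0, 1.0, -0.002, -0.001]
ft_force: [0.3, -0.1, -2.9]
finger_gap: 0.0065
grasp_force: 69.1
```

```bash
python3 -c "
from h import *
go((.480,.14,.35),(0,0,-1))
print(get_state()['finger_gap'])
a=snap('side','a4.png'); b=snap('top','b4.png')
cv2.imwrite('pics/ab4.png',np.vstack([cv2.resize(a['image'][60:300,120:400],None,fx=2,fy=1.5,interpolation=2),cv2.resize(b['image'][190:310,120:400],None,fx=2,fy=2,interpolation=2)])[:,:,::-1])"
```

```text
q [ 0.131 -0.112  1.869 -0.003  1.386 -1.438] z [-0.001 -0.003 -1.   ] p [0.5196 0.1431 0.3484] f [ 0.3 -0.1 -2.9]
shift_cm [ 3.96 -0.32 -0.16] rot_deg [-0.2 -0.1 -0. ]
0.006473438503671447
```

View pics/ab4.png

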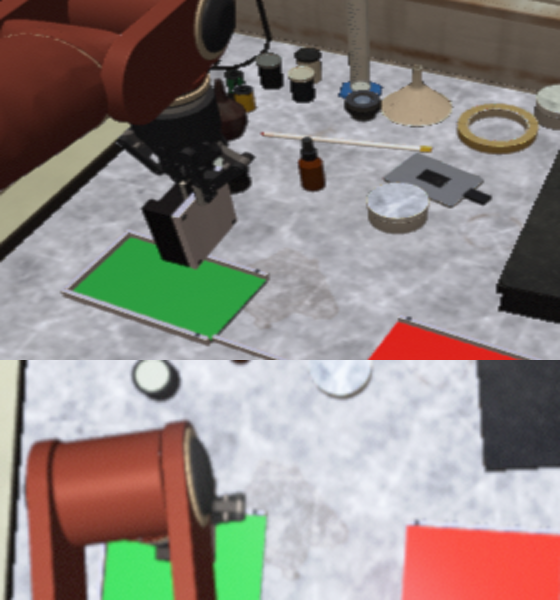

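Side crop: the magazine hangs square from the gripper at (190,225), plate facing the red side, weight 2.9 N. Nothing else has moved. Next: turn it on over, above the gap.

Call:
move_arm --increments '[[[1.7,-4.5,0],[0,0,4.2],0.4],[[1.4,-4.6,0],[0,0,0],0.4],[[1.6,-4.7,0],[0,0,0],0.4],[[0,0,0],[-9,0,0],0.4],[[0,0,0],[-9,0,0],0.4],[[0,0,0],[-9,0,0],0.4],[[0,0,0],[-9,0,0],0.4],[[0,0,0],[-9,0,0],0.4],[[0,0,0],[-9,0,0],0.4],[[0,0,0],[-8,0,0],0.4],[[0,0,0],[-8,0,0],0.4],[[0,0,0],[0,0,0],0.4]]'

```text
time_s: 8.88
ee_pos: [0.4661, 0.0079, 0.3485]
eef_rot: [0.03, 0.82, 0.572, 0.02]
ft_force: [-0.6, -0.0, -3.5]
finger_gap: 0.0062
grasp_force: 69.7
```

```bash
python3 -c "
from h import *
c,s=np.cos(np.radians(20)),np.sin(np.radians(20))
go((.469,.008,.16),(.0735*c,.9973*c,-s),(-.9973,.0735,0))
print(get_state()['finger_gap'])
a=snap('side','a5.png'); b=snap('top','b5.png')
cv2.imwrite('pics/ab5.png',np.vstack([cv2.resize(a['image'][60:340,80:400],None,fx=2,fy=1.25,interpolation=2),cv2.resize(b['image'][210:330,120:440],None,fx=2,fy=2,interpolation=2)])[:,:,::-1])"
```

```text
q [-0.356 -0.222  2.087  1.147  1.722 -1.947] z [ 0.068  0.936 -0.346] p [0.4661 0.0079 0.3485] f [-0.6 -0.  -3.5]
shift_cm [ -0.32 -17.67   6.54] rot_deg [-0.2 -0.  -0.1]
0.006200579272110243
```

View pics/ab5.png

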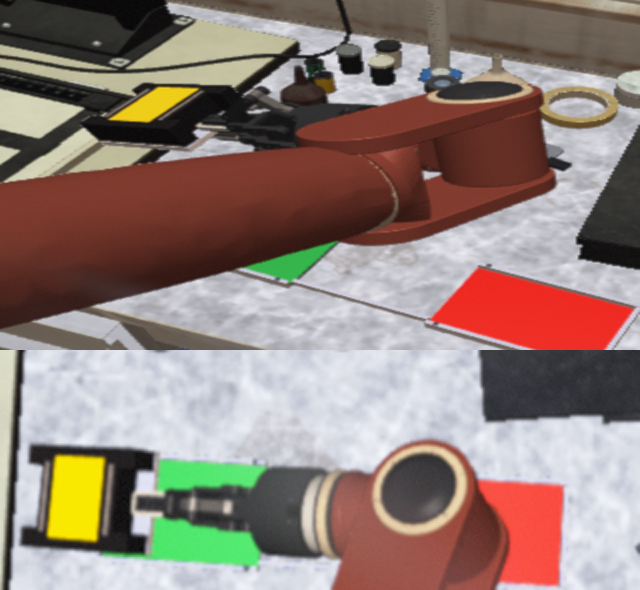

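The magazine is now black/yellow face up, pointing at the green bay (top crop 80,495), aligned with the gripper. Next: descend.

Call:
move_arm --increments '[[[-0.06,-3.53,1.31],[0,0,0],0.4],[[-0.06,-3.53,1.31],[0,0,0],0.4],[[-0.06,-3.53,1.31],[0,0,0],0.4],[[-0.06,-3.53,1.31],[0,0,0],0.4],[[-0.06,-3.53,1.31],[0,0,0],0.4],[[0,0,0],[0,0,0],0.4]]'

```text
time_s: 9.72
ee_pos: [0.4684, 0.0094, 0.159]
eef_rot: [0.031, 0.819, 0.573, 0.019]
ft_force: [0.1, -0.2, -3.0]
finger_gap: 0.0058
grasp_force: 69.7
```

```bash
python3 -c "
from h import *
c,s=np.cos(np.radians(20)),np.sin(np.radians(20))
go((.469,.008,.115),(.0735*c,.9973*c,-s),(-.9973,.0735,0))
a=snap('side','a6.png'); b=snap('top','b6.png')
cv2.imwrite('pics/ab6.png',np.vstack([cv2.resize(a['image'][180:360,80:400],None,fx=2,fy=1.7,interpolation=2),cv2.resize(b['image'][230:340,120:440],None,fx=2,fy=2.4,interpolation=2)])[:,:,::-1])"
```

```text
q [-0.351  0.137  2.131  1.126  1.55  -2.308] z [ 0.066  0.937 -0.343] p [0.4684 0.0094 0.159 ] f [ 0.1 -0.2 -3. ]
shift_cm [-0.1  -4.18  1.38] rot_deg [-0.  -0.2 -0.3]
```

View pics/ab6.png

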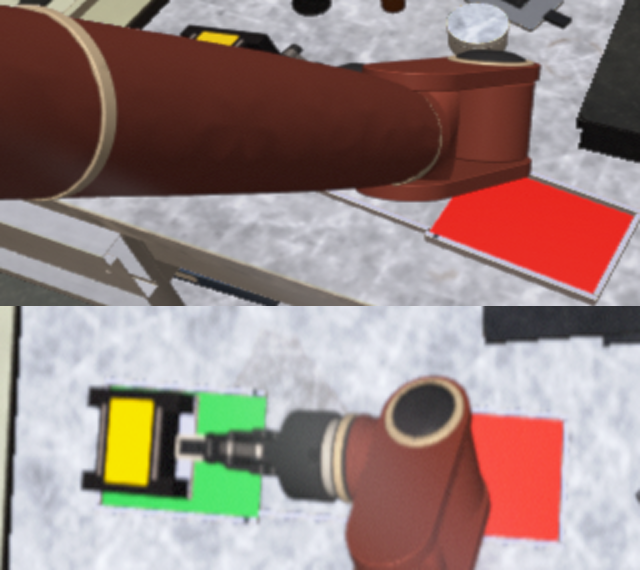

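```bash
python3 -c "
from h import *
d=dict(np.load('pics/b6.png.npz'))
P=onz(d,[(164,264),(161,306.7)],.096)
ey=np.array([.0735,.9973]);ex=np.array([.9973,-.0735]);o=np.array([.4821,.1859])-.1655*ey
for p in P: print(p.round(4),(p[:2]-o)@ex,(p[:2]-o)@ey)
im=d['image'].astype(int);m=(im[...,0]>150)&(im[...,1]>130)&(im[...,2]<90);y=np.argwhere(m);q=cv2.minAreaRect(y[:,::-1].astype(np.float32));print(q)
p=onz(d,[q[0]],.11)[0];print(p,(p[:2]-o)@ex,(p[:2]-o)@ey)
"
```

```text
[0.5333 0.2697 0.096 ] 0.04494343754260153 0.2528893002871082
[0.4448 0.2742 0.096 ] -0.043693795091727126 0.25079048809068255
((303.073486328125, 187.97842407226562), (128.97731018066406, 328.8390197753906), 67.42388916015625)
[ 0.68831397 -0.021762    0.11      ] 0.22092035179327849 -0.026443004793839545
```

Call:
move_arm --increments '[[[0,-1.9,0.65],[0,0,0],0.4],[[0,-1.9,0.65],[0,0,0],0.4],[[0,-0.5,0.17],[0,0,0],0.4],[[0,-0.3,0.1],[0,0,0],0.4],[[0,0,0],[0,0,0],0.4]]'

```text
time_s: 10.45
ee_pos: [0.4699, 0.0077, 0.1136]
eef_rot: [0.029, 0.819, 0.573, 0.022]
ft_force: [-0.1, -0.1, -2.0]
finger_gap: 0.0056
grasp_force: 69.6
```

Call:
move_arm --increments '[[[0,-0.3,0.1],[0,0,0],0.4],[[0,-0.2,0.07],[0,0,0],0.4],[[0,0,0],[0,0,0],0.4]]'

```text
time_s: 10.82
ee_pos: [0.4693, 0.0078, 0.1072]
eef_rot: [0.03, 0.819, 0.573, 0.021]
ft_force: [-0.3, 0.2, -3.2]
finger_gap: 0.0063
grasp_force: 69.7
```

Call:
move_arm --increments '[[[0,-0.3,0.1],[0,0,0],0.4],[[0,0,0],[0,0,0],0.4]]'

```text
time_s: 11.08
ee_pos: [0.4692, 0.0077, 0.1039]
eef_rot: [0.03, 0.819, 0.573, 0.021]
ft_force: [0.3, 0.4, -2.8]
finger_gap: 0.0063
grasp_force: 69.6
```

Call:
move_arm --increments '[[[0,-0.3,0.1],[0,0,0],0.4],[[0,0,0],[0,0,0],0.4]]'

```text
time_s: 11.32
ee_pos: [0.4696, 0.0075, 0.1014]
eef_rot: [0.03, 0.818, 0.574, 0.022]
ft_force: [0.4, -0.3, 1.7]
finger_gap: 0.0058
grasp_force: 70.0
```

Contact felt (+4.5 N). I open a little, lower, and draw the fingers out backwards.

Call:
move_arm --increments '[[[0,0,0],[0,0,0],1.2],[[0,0,0],[0,0,0],1.8],[[0,-0.3,0.1],[0,0,0],2.4],[[0,-0.2,0.07],[0,0,0],2.4],[[0,0,0],[0,0,0],2.4],[[0,0,-0.5],[0,0,0],2.4],[[0,0,-0.6],[0,0,0],2.4],[[0,0,-0.6],[0,0,0],2.4],[[0,0,-0.8],[0,0,0],2.4],[[0,0,-1.5],[0,0,0],2.4],[[0,0,-2],[0,0,0],2.4],[[0,0,0],[0,0,0],2.4]]'

```text
time_s: 12.82
ee_pos: [0.4659, -0.0505, 0.1173]
eef_rot: [0.03, 0.819, 0.573, 0.023]
ft_force: [-0.3, 0.0, 0.6]
finger_gap: 0.024
grasp_force: 0.0
```

```bash
python3 -c "
from h import *
go((.469,.008,.115),(.0735*.94,.9973*.94,-.342),(-.9973,.0735,0))
a=snap('side','a7.png'); b=snap('top','b7.png')
cv2.imwrite('pics/ab7.png',np.vstack([cv2.resize(a['image'][180:320,100:360],None,fx=2.4,fy=2,interpolation=2),cv2.resize(b['image'][235:335,140:400],None,fx=2.4,fy=2.4,interpolation=2)])[:,:,::-1])"
```

```text
q [-0.471  0.26   2.09   1.051  1.587 -2.427] z [ 0.072  0.937 -0.343] p [ 0.4659 -0.0505  0.1173] f [-0.3  0.   0.6]
shift_cm [0.14 1.8  5.58] rot_deg [-0.1  0.2  0.1]
```

View pics/ab7.png

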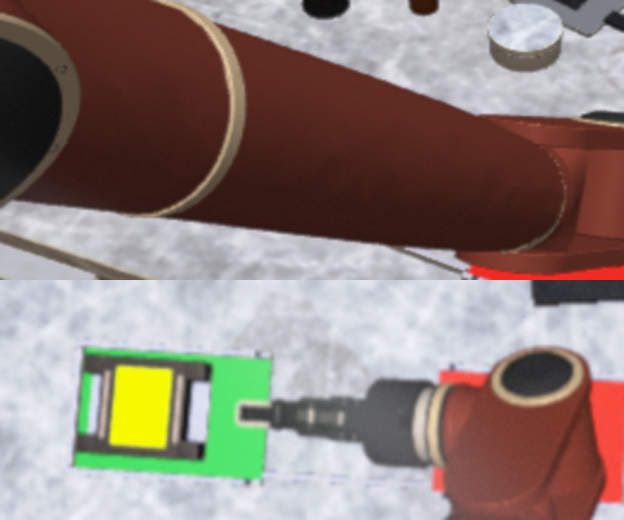

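The magazine lies flat in the green bay, plate down, yellow label up (top crop 140,405), with a strip of green left at the end wall. I raise, turn the tool to vertical, and close the fingers to push.

Call:
move_arm --increments '[[[0,3.4,-1.24],[0,0,0],0],[[0,3.4,-1.24],[0,0,0],0],[[0,3.4,-1.24],[0,0,0],0],[[0,3.4,-1.24],[0,0,0],0],[[0,3.4,-1.24],[0,0,0],0],[[0,0,0],[9,0,0],0],[[0,0,0],[9,0,0],0],[[0,0,0],[9,0,0],0],[[0,0,0],[9,0,0],0],[[0,0,0],[9,0,0],0],[[0,0,0],[9,0,0],0],[[0,0,0],[8,0,0],0]]'

```text
time_s: 14.42
ee_pos: [0.4647, -0.0484, 0.2967]
eef_rot: [0.036, 0.997, 0.068, 0.002]
ft_force: [-0.5, 0.4, -1.0]
finger_gap: -0.0002
grasp_force: 0.0
```

Call:
move_arm --increments '[[[0,0,0],[8,0,0],0],[[0,0,0],[0,0,0],0],[[0,0,0],[0,0,0],0]]'

```text
time_s: 14.8
ee_pos: [0.4649, -0.0486, 0.2968]
eef_rot: [0.037, 0.999, 0.001, -0.0]
ft_force: [0.6, -1.1, 0.5]
finger_gap: -0.0002
grasp_force: 0.0
```

```bash
cat > lab.py <<'E'
from h import *
import sys
def lab(d,n):
    im=d['image'].astype(int);m=((im[...,0]>130)&(im[...,1]>110)&(im[...,2]<90)).astype(np.uint8)
    w=np.zeros_like(m)
    if n=='top': w[230:340,150:270]=1
    else: w[190:300,140:270]=1
    q=quad(m*w); P=onz(d,q,.048); c=P-P.mean(0)
    P=P[np.argsort(np.arctan2(c[:,1],c[:,0]))]; return P
ey=np.array([.0735,.9973]);ex=np.array([.9973,-.0735]);o=np.array([.4821,.1859])-.1655*ey
def rep(d,n):
    P=lab(d,n);p=P.mean(0)[:2]; v=P[1]-P[0]+P[2]-P[3]; u=P[3]-P[0]+P[2]-P[1]
    print(n,'station xy mm',((p-o)@ex*1e3).round(1),((p-o)@ey*1e3).round(1),'sides',np.linalg.norm(np.diff(P,axis=0),axis=1).round(4),'yaw rel station',[(np.degrees(np.arctan2(t[1],t[0]))+4.2).round(1) for t in(v,u)])
E
python3 -c "
from lab import *
rep(dict(np.load('pics/b7.png.npz')),'top')
print(o); go((.466,.07,.26),(0,0,-1),(-.9973,.0735,0))
rep(snap('top','b8.png'),'top'); rep(snap('side','a8.png'),'side')"
```

```text
top station xy mm 2.0 187.9 sides [0.0713 0.0529 0.0711] yaw rel station [np.float64(0.3), np.float64(93.7)]
[0.46993575 0.02084685]
q [-2.640e-01 -2.450e-01  2.075e+00  2.000e-03  1.312e+00 -1.762e+00] z [ 0.     0.002 -1.   ] p [ 0.4649 -0.0486  0.2968] f [ 0.6 -1.1  0.5]
shift_cm [ 0.75 11.83  3.71] rot_deg [ 0.1 -0.   0. ]
top station xy mm 2.0 187.9 sides [0.0712 0.0525 0.0712] yaw rel station [np.float64(0.3), np.float64(93.7)]Traceback (most recent call last):
  File "<string>", line 5, in <module>
    rep(snap('top','b8.png'),'top'); rep(snap('side','a8.png'),'side')
                                     ~~~^^^^^^^^^^^^^^^^^^^^^^^^^^^^^^
  File "lab.py", line 12, in rep
    P=lab(d,n);p=P.mean(0)[:2]; v=P[1]-P[0]+P[2]-P[3]; u=P[3]-P[0]+P[2]-P[1]
  File "lab.py", line 8, in lab
    q=quad(m*w); P=onz(d,q,.048); c=P-P.mean(0)
  File "h.py", line 18, in quad
    c=max(cv2.findContours(m.astype(np.uint8),cv2.RETR_EXTERNAL,cv2.CHAIN_APPROX_NONE)[0],key=cv2.contourArea)
ValueError: max() iterable argument is empty
```

```bash
python3 -c "
from lab import *
go((.4797,.1404,.197),(0,0,-1),(-.9973,.0735,0))"
```

```text
q [-2.650e-01 -2.450e-01  2.075e+00  2.000e-03  1.312e+00 -1.762e+00] z [ 0.     0.001 -1.   ] p [ 0.465  -0.0489  0.297 ] f [-0.  -0.3 -1.2]
shift_cm [-0.07 18.98 10.02] rot_deg [ 0.1  0.  -0. ]
```

Call:
move_arm --increments '[[[0,4.8,0],[0,0,0],0],[[0,4.8,0],[0,0,0],0],[[0,4.7,0],[0,0,0],0],[[0,4.7,0],[0,0,0],0],[[0,0,4],[0,0,0],0],[[0,0,4],[0,0,0],0],[[0,0,2],[0,0,0],0],[[0,0,0],[0,0,0],0]]'

```text
time_s: 15.9
ee_pos: [0.4781, 0.1402, 0.1951]
eef_rot: [0.037, 0.999, -0.0, -0.002]
ft_force: [-0.6, -0.2, 0.9]
finger_gap: -0.0003
grasp_force: 0.0
```

Call:
move_arm --increments '[[[0,0.5,0],[0,0,0],0],[[0,0.5,0],[0,0,0],0],[[0,0.4,0],[0,0,0],0],[[0,0.3,0],[0,0,0],0],[[0,0,0],[0,0,0],0]]'

```text
time_s: 16.52
ee_pos: [0.4807, 0.1577, 0.1978]
eef_rot: [0.037, 0.999, -0.0, 0.001]
ft_force: [0.6, -1.1, 1.2]
finger_gap: 0.0
grasp_force: 0.8
```

Call:
move_arm --increments '[[[0,0.3,0],[0,0,0],0],[[0,0.2,0],[0,0,0],0],[[0,0,0],[0,0,0],0]]'

```text
time_s: 16.9
ee_pos: [0.4808, 0.1626, 0.1973]
eef_rot: [0.037, 0.999, 0.0, 0.001]
ft_force: [0.8, -3.1, 2.1]
finger_gap: -0.0002
grasp_force: 1.6
```

```bash
python3 -c "
from lab import *
d=grab_frame('top')
try: rep(d,'top')
except Exception as e: print(e)"
```

```text
index 2 is out of bounds for axis 0 with size 2h.py:30: RuntimeWarning: invalid value encountered in divide
  Q=np.array([np.cross(L[i-1],L[i]) for i in range(len(q))]); return Q[:,:2]/Q[:,2:]
```

Call:
move_arm --increments '[[[0,0.2,0],[0,0,0],0],[[0,0.2,0],[0,0,0],0],[[0,0,0],[0,0,0],0]]'

```text
time_s: 17.32
ee_pos: [0.4809, 0.1667, 0.1971]
eef_rot: [0.037, 0.999, 0.0, 0.0]
ft_force: [1.0, -3.0, 2.9]
finger_gap: -0.0002
grasp_force: 1.5
```

Call:
move_arm --increments '[[[0,0.2,0],[0,0,0],0],[[0,0.1,0],[0,0,0],0],[[0,0,0],[0,0,0],0]]'

```text
time_s: 17.7
ee_pos: [0.4815, 0.1683, 0.1972]
eef_rot: [0.036, 0.999, -0.003, 0.001]
ft_force: [-0.4, -12.1, 3.8]
finger_gap: 0.0
grasp_force: 6.4
```

The wall is felt (12 N). One firmer millimetre to square it, then back off and look.

Call:
move_arm --increments '[[[0,0.1,0],[0,0,0],0],[[0,0,0],[0,0,0],0],[[0,0,0],[0,0,0],0]]'

```text
time_s: 18.08
ee_pos: [0.4815, 0.1686, 0.1972]
eef_rot: [0.036, 0.999, -0.004, 0.0]
ft_force: [0.8, -17.3, 6.5]
finger_gap: 0.0001
grasp_force: 8.3
```

Call:
move_arm --increments '[[[0,-1.5,0],[0,0,0],0],[[0,-1,0],[0,0,0],0],[[0,0,-4],[0,0,0],0],[[0,0,-5],[0,0,0],0],[[0,-5,-4],[0,0,0],0],[[0,-6,0],[0,0,0],0],[[0,-6,0],[0,0,0],0],[[0,-6,0],[0,0,0],0],[[0,-6,0],[0,0,0],0],[[0,-6,0],[0,0,0],0],[[0,0,0],[0,0,0],0]]'

```text
time_s: 19.45
ee_pos: [0.453, -0.2053, 0.3261]
eef_rot: [0.04, 0.999, 0.0, 0.001]
ft_force: [-0.0, -0.5, -0.9]
finger_gap: -0.0
grasp_force: 0.0
```

```bash
python3 -c "
from lab import *
a=snap('side','a9.png'); b=snap('top','b9.png')
cv2.imwrite('pics/ab9.png',np.vstack([cv2.resize(a['image'][200:300,140:330],None,fx=4,fy=3,interpolation=2),cv2.resize(b['image'][240:330,150:340],None,fx=4,fy=3.2,interpolation=2)])[:,:,::-1])
rep(b,'top')"
```

```text
top station xy mm 2.3 199.2 sides [0.0711 0.0521 0.0716] yaw rel station [np.float64(-0.5), np.float64(88.7)]
```

View pics/ab9.png

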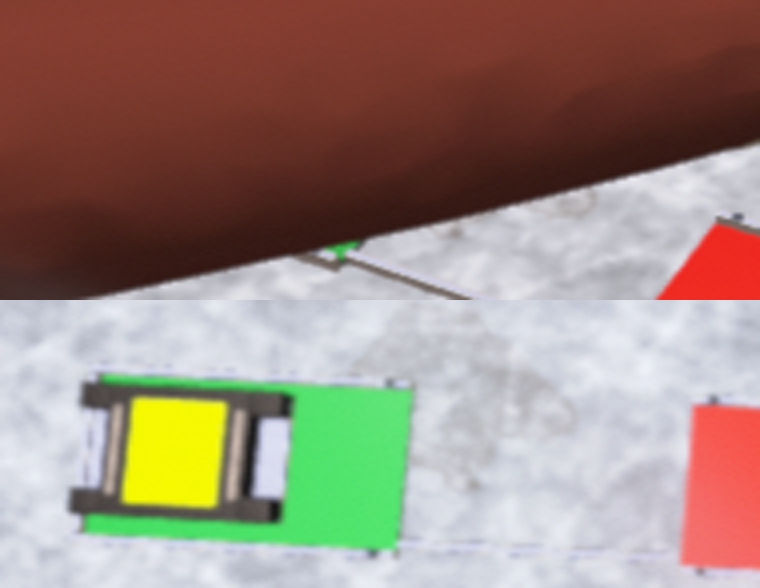

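The magazine is label-up, square in the green bay (yaw within 1°), and hard against the end wall. Its centre measures 199 mm against the expected 198 mm. The arm is clear.

```bash
python3 -c "
from rig import *
print(close_job())"
```

```text
the job is handed in; nothing more can be done
None
```

The magazine is turned end for end and lies plate down in the green bay, square and pushed home against the end wall; the loupe, bottle and tin were not touched, and the job was handed in at about 19.5 s.

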